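# Snap the sweet box shut

## Robot

A 7-joint arm with a two-finger parallel gripper is mounted at the origin on a cart in front of the work surface, level with it; the furniture and walls round the work are solid. World frame = base frame: x ahead of the robot, y to its left, z up, the work surface at z = 0. Lengths are in m, angles in rad, forces in N, time in s.
With the tool pointing down it reaches from about 0.425 to 0.875 m from the base axis. Payload 4.7 kg.
Tool frame: the origin (TCP) lies midway between the tips of the shut fingers; the grasp point (between the pads) lies 19 mm behind it; z points along the fingers, y is the line along which they close (so a half turn about z gives the same grasp; the last joint's range is limited). The gripper opens to 85 mm and grips with 20 to 120 N. Pads are 22 mm wide; open, the fingers measure 114 mm over their backs; the gripper's body (76 mm by 85 mm) begins 54 mm behind the grasp point. The pads swing forward as they close: fully open they stand 13 mm farther back than shut.
Start: joints at [-1.103, 0.321, -0.07, 1.45, 0.023, 1.371, -0.057], TCP at [0.285, 0.584, 0.231] pointing down, gripper open.
Joint ranges: [-2.86, 2.86], [-0.3, 2.09], [-1.38, 1.24], [0.06, 2.45], [-1.56, 4.7], [0.09, 2.05], [-2.69, 2.69]. Speed limits (rad/s): [2.57, 2.57, 3.14, 3.14, 3.14, 3.14, 3.14].

## Interface

Orientations are given as a unit quaternion [w, x, y, z].
In Python, from station import ctrl gives the robot as it stands.
- The arm moves only by the shell command python3 -m inch 'ROWS' [FORCE]. ROWS is JSON, a list that holds one entry, the list of rows, each a list of 7 numbers: the shift along the tool's x, y, z each as a share of 0.6 m, from -1 to 1, then the turn, a rotation vector about the tool's x, y, z each as a share of 90 degrees, from -1 to 1, then the opening, from 0 (shut) to 1 (fully open). A call has 1 to 12 rows; each row is the pose to reach, as a shift and turn from the pose commanded when the call began, along the tool's axes at that moment; what a row does not reach only later rows make up. A row lasts 1/10 s, in which the tool goes at most 50 mm and 8.59 degrees, less where a joint would pass 70% of its speed; a pose out of reach is approached as far as the arm can. A call with a number of a shift or a turn outside -1 to 1 is refused whole. A call with a gripper value outside its range is refused whole. The fingers move at their own pace and stop on an object; FORCE is the grip in N (left out, the last holds). Time passes only in rows, so rows that repeat a pose let the fingers close. It gives the time, the measured TCP pose, the force, the opening and the grip force at its end, in the units of the state.
- ctrl.get_obs(): the state, without advancing time (a new reading comes with each control period).
- ctrl.snapshot(name): name is "scene" or "top"; returns a dict with "image" (420x560x3 uint8, blue, green, red), "intrinsics" (3x3 intrinsics, pixels), "view" (4x4, takes a point from world to camera coordinates). Camera axes: x right, y up, looking along -z (the intrinsics and any distortion apply to the point x, -y, -z); pixel columns grow to the right and rows downward; lengths in m; the calibration is good to about 2 mm. A picture is of the moment at which its call begins. There is no depth.
- ctrl.hand_in(): hands the job in; it is judged then, once.
The state is a dict: "t": time; "joint_pos": joint angles; "joint_velocities": joint speeds; "joint_torque": joint torques, N m; "ee_pos": TCP position; "tool_rot": TCP orientation; "wrist_force": force on the tool from outside, world axes, zero at the start; "wrist_torque": the same for the moment, N m; "gripper_width": finger opening in m; "grasp_force": force on a finger pad.
Only numpy, scipy, OpenCV 4.12 (cv2) and the standard library are available. Lean on these libraries where they do the work, as an engineer would, in place of code of your own. Each camera call takes 0.05 s, during which the arm holds its last target. There are 200 camera calls.

## Task

Close the clip-lid box of red sweets airtight: with the fingertips press down each of the four raised clip wings around the rim of its lid until every one has clicked shut and stays down. Press only: do not lift the box or shove it out of its place, do not disturb the things around it, and take the hand away at the end.

Things in the scene. Friction and masses are not known exactly. Their poses are not given: they have to be found in the camera images.
- sweet_box: Clear clip-lid box of red sweets, loose, about 0.8 kg. Origin: centre of its underside. With all wings shut 146 mm along its x, 196 mm along its y, 68 mm high. Its lid is seated: white frame (top 64 mm up) round a clear window; along each side one white clip wing: front on the box's -x side (nearest the robot), back +x, left +y, right -y. Hinges at x = -45, +45 and y = +70, -70 mm, 66 mm up.
- wing_front_pad (a point): Middle of the top of the front wing, 17 mm out from its hinge; moves with it. x axis outward along the plate, z out of its top. The wing is a plate 28 mm wide from hinge to outer edge, 3 mm thick, 104 mm long, with a 17 mm skirt hanging from the outer edge. Shut, it lies level and this point is at (-62, 0, 67.5) mm in the box's frame.
- wing_back_pad (a point): The same for the back wing (104 mm long); shut at (62, 0, 67.5) mm in the box's frame.
- wing_left_pad (a point): The same for the left wing (58 mm long); shut at (0, 87, 67.5) mm in the box's frame.
- wing_right_pad (a point): The same for the right wing (58 mm long); shut at (0, -87, 67.5) mm in the box's frame.
- wing_front (a joint): Front wing's angle above level, rad: 0 = hard down; starts raised 0.45 to 0.85. Swings loosely down to 0.3, where its bead meets the rim's lip; from there pressing 17 mm from the hinge takes about 7 N (10 N at 12 mm), and below 0.13 it snaps shut by itself. Clicked shut and let go it rests near 0.04 and stays; let go earlier it springs up above 0.3.
- wing_back (a joint): The same for the back wing.
- wing_left (a joint): The same for the left wing.
- wing_right (a joint): The same for the right wing.
- doll: Bystander: small turned wooden doll, 30 mm across, 100 mm tall, standing left of the box. Origin at its underside.
- candle: Bystander: boxed white candle with painted flowers, 56 x 56 x 66 mm, right of the box and near the robot. Origin at its underside.
- stamp: Bystander: wooden hand stamp, 26 x 45 x 67 mm, standing right of the box. Origin at its underside.
- loose_sweet_mid (a point): Bystander: middle of one red sweet sachet, 31 x 42 x 15 mm, lying on the counter to the left of the box.

How it is judged:
At the end, for the whole second after the job is handed in: All four wings are clicked shut (each under 0.07 rad above level) and stay so when let go; the box stands upright and still within 40 mm of where it started (value of joint each of wing_front, wing_back, wing_left, wing_right below 0.07 rad and distance of sweet_box from where it was at the start of the episode below 0.04 m and angle between sweet_box's own z axis and vertical below 0.05 rad and linear speed of sweet_box below 0.02 m/s); the robot touches nothing.
It fails at once if the box is lifted, tipped or shoved away (height (world z) of sweet_box above 0.01 m or angle between sweet_box's own z axis and vertical above 0.12 rad or distance of sweet_box from where it was at the start of the episode above 0.04 m).
It fails at once if a thing standing near the box is disturbed (distance of any of doll, candle, stamp, loose_sweet_mid from where it was at the start of the episode above 0.02 m or angle between any of doll, stamp's own z axis and vertical above 0.3 rad).
It also fails if it takes over 50 s, if anything falls off the work surface, if the arm or the gripper's body presses on something with over 40 N, if the wrist force passes 120 N, or if a joint passes its speed limit or range.

## Working session

There is one attempt and no reset: what is moved stays moved. The work goes in short steps, Python scripts to look and compute and a shell command to move; the robot and the scene stay as the last step left them, time stands still between calls to the robot, and variables do not carry over. Pictures are saved under pics/ and viewed, at most 10 in all, crops included, and the job is handed in when it is done.

```bash
mkdir -p pics; ls; python3 - <<'E'
from station import ctrl
import cv2,numpy as np
o=ctrl.get_obs();print({k:np.round(v,3).tolist() for k,v in o.items()})
for n in("scene","top"):
    s=ctrl.snapshot(n);cv2.imwrite(f"pics/{n}0.png",s["image"]);np.savez(f"pics/{n}0.npz",**s)
    print(n,np.round(s["intrinsics"],1).tolist(),np.round(s["view"],3).tolist())
E
```

```text
pics
{'t': 0.0, 'joint_pos': [-1.103, 0.322, -0.07, 1.452, 0.023, 1.371, -0.057], 'joint_velocities': [-0.0, -0.001, 0.0, 0.001, 0.0, 0.001, -0.001], 'joint_torque': [-0.0, -49.358, -0.382, -31.434, 0.013, 0.011, -0.0], 'ee_pos': [0.285, 0.584, 0.23], 'tool_rot': [-0.0, 0.225, 0.974, -0.001], 'wrist_force': [-0.037, -0.201, 0.086], 'wrist_torque': [-0.03, -0.039, 0.007], 'grasp_force': 0.0, 'gripper_width': 0.085}
scene [[418.5, 0.0, 283.1], [0.0, 418.5, 206.6], [0.0, 0.0, 1.0]] [[0.699, -0.715, -0.004, -0.375], [0.408, 0.394, 0.824, -0.278], [-0.587, -0.578, 0.567, -0.842], [0.0, 0.0, 0.0, 1.0]]
top [[458.0, 0.0, 271.6], [0.0, 458.0, 213.5], [0.0, 0.0, 1.0]] [[-0.011, -1.0, 0.016, 0.024], [0.996, -0.01, 0.083, -0.562], [-0.083, 0.017, 0.996, -1.117], [0.0, 0.0, 0.0, 1.0]]
```

View pics/top0.png

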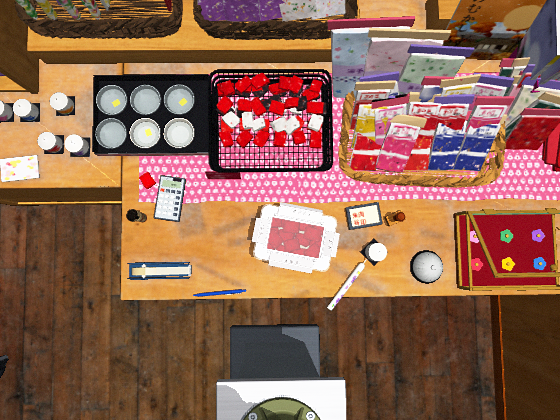

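View pics/scene0.png

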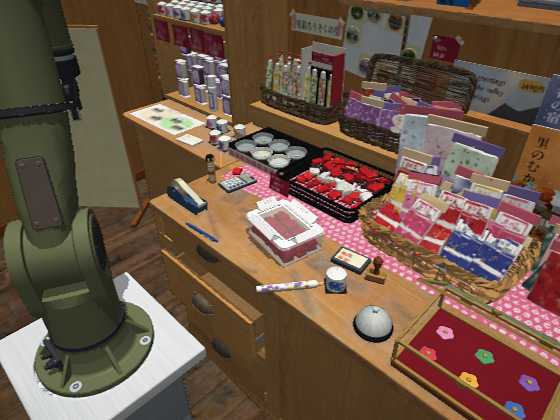

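The top view shows the box centred near (295,237), turned by about 10°. The candle is at (375,252), the stamp at (397,217), the doll at (135,215) and the loose sweet at (148,180). I'll take enlarged crops of the box.

```bash
cat > h.py <<'E'
import numpy as np,cv2
def ld(n):
    d=np.load(f"pics/{n}.npz");return d["image"],d["intrinsics"],d["view"]
def proj(P,K,V):
    P=np.atleast_2d(P);c=P@V[:3,:3].T+V[:3,3];c=c*[1,-1,-1];u=c@K.T;return u[:,:2]/u[:,2:]
def ray(px,z,K,V):
    R=V[:3,:3];o=-R.T@V[:3,3]
    d=np.linalg.inv(K)@np.r_[px,1.];d=R.T@(d*[1,-1,-1]);return o+d*(z-o[2])/d[2]
E
python3 - <<'E'
from h import *
t,K,V=ld("top0")
s,Ks,Vs=ld("scene0")
a=cv2.resize(t[190:285,235:355],None,fx=6.6,fy=6.2,interpolation=cv2.INTER_CUBIC)
a=cv2.resize(t[195:280,240:350],None,fx=7,fy=7,interpolation=cv2.INTER_CUBIC);cv2.imwrite("pics/t1.png",a)
b=cv2.resize(s[185:275,235:335],None,fx=6.6,fy=6.6,interpolation=cv2.INTER_CUBIC);cv2.imwrite("pics/s1.png",b)
# red window
hsv=cv2.cvtColor(t,cv2.COLOR_BGR2HSV);m=((hsv[...,1]>100)&((hsv[...,0]<6)|(hsv[...,0]>168))).astype(np.uint8);m[:,:240]=0;m[:,350:]=0;m[:205]=0;m[280:]=0
m=cv2.morphologyEx(m,5,np.ones((3,3)) if 0 else np.ones((3,3),np.uint8))
w=((hsv[...,1]<60)&(hsv[...,2]>170)).astype(np.uint8);w[:,:245]=0;w[:,345:]=0;w[:200]=0;w[276:]=0
for nm,mm in(("red",m),("white",w)):
    c=max(cv2.findContours(mm,0,2)[0],key=cv2.contourArea);r=cv2.minAreaRect(c);bx=cv2.boxPoints(r)
    P=np.array([ray(p,.06 if nm=="red" else .07,K,V) for p in bx]);print(nm,r,np.round(P,4).tolist(),P.mean(0))
for n,p,z in(("candle",(375,252),.066),("stamp",(397,217),.067),("doll",(135,215),.1),("sweet",(148,180),.015)):print(n,ray(p,z,K,V))
E
```

```text
red ((321.5000305175781, 233.00003051757812), (0.7071067094802856, 2.1213202476501465), 45.0) [[0.5099, -0.0987, 0.06], [0.5134, -0.1024, 0.06], [0.5122, -0.1036, 0.06], [0.5087, -0.0999, 0.06]] [ 0.51104431 -0.10113976  0.06      ]
white ((295.9263000488281, 236.1752471923828), (86.06784057617188, 66.65544128417969), 10.713123321533203) [[0.4465, 0.0768, 0.07], [0.6021, 0.0461, 0.07], [0.5617, -0.1558, 0.07], [0.4066, -0.1227, 0.07]] [ 0.50421915 -0.03890093  0.07      ]
candle [ 0.46412565 -0.22738561  0.066     ]
stamp [ 0.54727324 -0.28268018  0.067     ]
doll [0.55555728 0.3344052  0.1       ]
sweet [0.65047212 0.32700315 0.015     ]
```

View pics/t1.png

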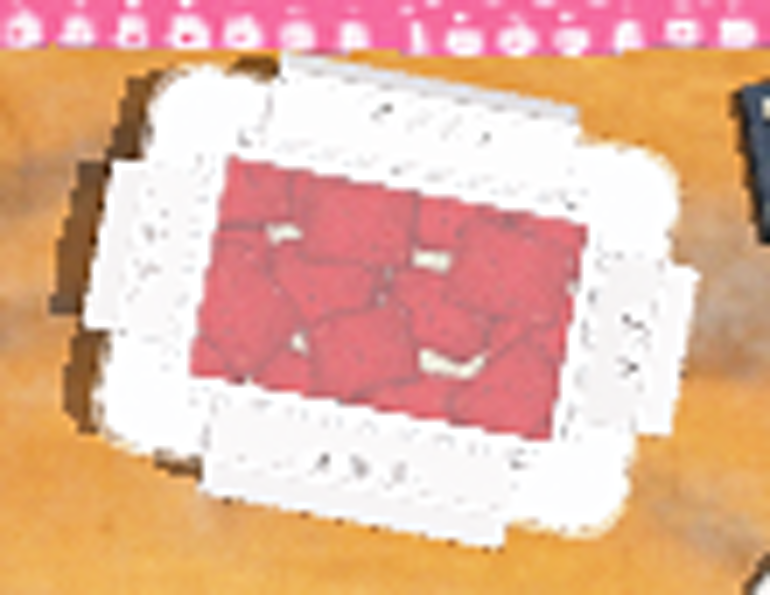

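View pics/s1.png

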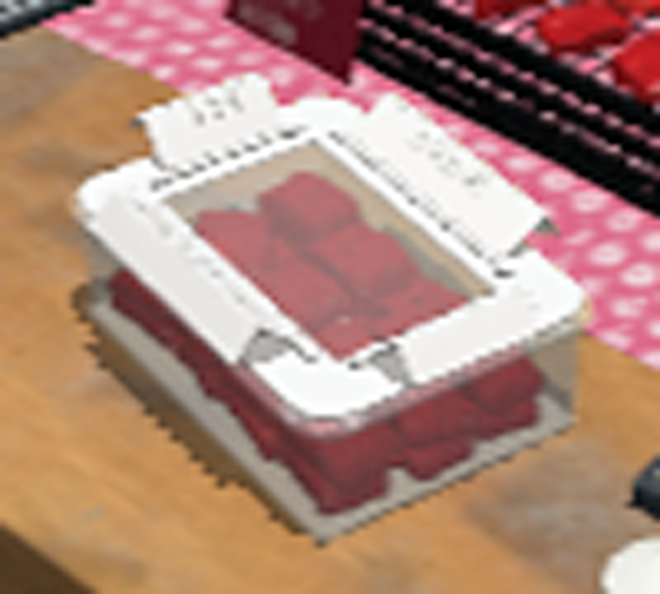

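The wings are visible on all four sides. In the top crop, the corners of the clear window are at (232,157), (587,227), (550,438) and (192,375).

```bash
cat >> h.py <<'E'
def plan(c,yaw,tool=None):
    from station import ctrl
    from scipy.spatial.transform import Rotation as Ro
    o=ctrl.get_obs();q=np.array(o["tool_rot"]);R=Ro.from_quat(q[[1,2,3,0]]).as_matrix();p=np.array(o["ee_pos"])
    B=Ro.from_euler("z",yaw).as_matrix()
    print("t",o["t"],"ee",p.round(4),"F",np.round(o["wrist_force"],1),"tooly",np.rad2deg(np.arctan2(R[1,1],R[0,1])).round(1),"boxy",90+np.rad2deg(yaw))
    for n,v in dict(front=(-62,0),back=(62,0),left=(0,87),right=(0,-87)).items():
        w=np.array([*c[:2],0])+B@[v[0]/1e3,v[1]/1e3,.1]
        print(n,w.round(4),"range",np.hypot(*w[:2]).round(3),"shares to z=.100:",(R.T@(w-p)/.6).round(4))
E
python3 - <<'E'
from h import *
t,K,V=ld("top0")
c=np.array([(232,157),(587,227),(550,438),(192,375)])/7+[240,195]
P=np.array([ray(p,.062,K,V) for p in c]);print(P.round(4))
C=P.mean(0);e=(P[0]-P[1])+(P[3]-P[2]);f=(P[0]-P[3])+(P[1]-P[2])
print(C,np.linalg.norm(e)/2,np.linalg.norm(f)/2,"yaw",np.rad2deg(np.arctan2(-e[0],e[1])),np.rad2deg(np.arctan2(f[1],f[0])))
# scene window corners
s,Ks,Vs=ld("scene0");cs=np.array([(318,138),(492,290),(342,362),(165,205)])/6.6+[235,185]
Q=np.array([ray(p,.062,Ks,Vs) for p in cs]);print("scene",Q.round(4),Q.mean(0))
plan(C,np.arctan2(-e[0],e[1]))
E
```

```text
[[ 0.5496  0.0147  0.062 ]
 [ 0.5243 -0.1068  0.062 ]
 [ 0.4524 -0.0927  0.062 ]
 [ 0.4751  0.0292  0.062 ]]
[ 0.50034636 -0.0388967   0.062     ] 0.12408361879494646 0.07456379978817859 yaw -11.171643085602936 -11.071423663422634
scene [[ 0.5497  0.0122  0.062 ]
 [ 0.5225 -0.107   0.062 ]
 [ 0.4516 -0.096   0.062 ]
 [ 0.4737  0.0231  0.062 ]] [ 0.49935274 -0.04193481  0.062     ]
t 0.1 ee [0.2848 0.5838 0.2303] F [0.8 0.1 0.6] tooly 64.0 boxy 78.82835691439706
front [ 0.4395 -0.0269  0.1   ] range 0.44 shares to z=.100: [-0.6779 -0.8013  0.2186]
back [ 0.5612 -0.0509  0.1   ] range 0.563 shares to z=.100: [-0.8777 -0.7484  0.2186]
left [0.5172 0.0465 0.1   ] range 0.519 shares to z=.100: [-0.7407 -0.6347  0.2184]
right [ 0.4835 -0.1242  0.1   ] range 0.499 shares to z=.100: [-0.8149 -0.915   0.2189]
```

Both views agree to 3 mm, giving the centre at (0.500,-0.040) with yaw -11°. I'll go above the left wing with the fingers shut.

```bash
python3 -m inch '[[[-0.742,-0.636,0.03,0,0,-0.165,0],[-0.742,-0.636,0.03,0,0,-0.165,0],[-0.742,-0.636,0.03,0,0,-0.165,0],[-0.742,-0.636,0.03,0,0,-0.165,0],[-0.742,-0.636,0.03,0,0,-0.165,0],[-0.742,-0.636,0.03,0,0,-0.165,0],[-0.742,-0.636,0.03,0,0,-0.165,0],[-0.742,-0.636,0.03,0,0,-0.165,0],[-0.742,-0.636,0.03,0,0,-0.165,0],[-0.742,-0.636,0.03,0,0,-0.165,0],[-0.742,-0.636,0.03,0,0,-0.165,0],[-0.742,-0.636,0.03,0,0,-0.165,0]]]' 20
python3 -m inch '[[[0,0,0,0,0,0,0],[0,0,0,0,0,0,0]]]'
python3 -c "
from h import *
plan([.500,-.040],np.deg2rad(-11.1))"
```

```text
t: 1.3
ee_pos: [0.5183, 0.0422, 0.2131]
tool_rot: [0.0, 0.099, 0.995, -0.0]
wrist_force: [1.3, 0.4, 0.2]
gripper_width: 0.0002
grasp_force: 0.0
t: 1.5
ee_pos: [0.5176, 0.0454, 0.2129]
tool_rot: [-0.0, 0.098, 0.995, 0.0]
wrist_force: [-0.4, 1.1, 0.7]
gripper_width: -0.0001
grasp_force: 0.0
t 1.5 ee [0.5176 0.0454 0.2129] F [-0.4  1.1  0.7] tooly 78.7 boxy 78.9
front [ 0.4392 -0.0281  0.1   ] range 0.44 shares to z=.100: [ 0.1041 -0.1456  0.1882]
back [ 0.5608 -0.0519  0.1   ] range 0.563 shares to z=.100: [-0.1026 -0.145   0.188 ]
left [0.5167 0.0454 0.1   ] range 0.519 shares to z=.100: [ 0.0012 -0.0003  0.1881]
right [ 0.4833 -0.1254  0.1   ] range 0.499 shares to z=.100: [ 0.0003 -0.2903  0.1881]
```

```bash
python3 -m inch '[[[0,0,0.07,0,0,0,0],[0,0,0.14,0,0,0,0],[0,0,0.19,0,0,0,0],[0,0,0.2,0,0,0,0],[0,0,0.21,0,0,0,0],[0,0,0.22,0,0,0,0],[0,0,0.225,0,0,0,0],[0,0,0.23,0,0,0,0],[0,0,0.235,0,0,0,0],[0,0,0.24,0,0,0,0],[0,0,0.24,0,0,0,0],[0,0,0.24,0,0,0,0]]]'
```

```text
t: 2.7
ee_pos: [0.5188, 0.0469, 0.0702]
tool_rot: [0.001, 0.097, 0.995, 0.001]
wrist_force: [-0.2, 2.7, 3.5]
gripper_width: -0.0002
grasp_force: 2.0
```

```bash
python3 -m inch '[[[0,0,0.003,0,0,0,0],[0,0,0.006,0,0,0,0],[0,0,0.009,0,0,0,0],[0,0,0.009,0,0,0,0]]]'
```

```text
t: 3.1
ee_pos: [0.5185, 0.0462, 0.0673]
tool_rot: [0.0, 0.097, 0.995, 0.001]
wrist_force: [-8.5, 0.6, 25.2]
gripper_width: -0.0002
grasp_force: 13.1
```

Left reached hard stop with 25 N. Next is the back wing.

```bash
python3 -m inch '[[[0,0,-0.07,0,0,0,0],[0,0,-0.1,0,0,0,0],[-0.103,-0.145,-0.1,0,0,0,0],[-0.103,-0.145,-0.1,0,0,0,0],[-0.103,-0.145,-0.1,0,0,0,0],[-0.103,-0.145,-0.1,0,0,0,0]]]'
python3 -m inch '[[[0,0,0.04,0,0,0,0],[0,0,0.055,0,0,0,0],[0,0,0.065,0,0,0,0],[0,0,0.075,0,0,0,0],[0,0,0.08,0,0,0,0],[0,0,0.085,0,0,0,0],[0,0,0.09,0,0,0,0],[0,0,0.094,0,0,0,0],[0,0,0.097,0,0,0,0],[0,0,0.1,0,0,0,0],[0,0,0.1,0,0,0,0]]]'
```

```text
t: 3.7
ee_pos: [0.561, -0.0543, 0.1231]
tool_rot: [-0.001, 0.1, 0.995, -0.001]
wrist_force: [0.4, 0.2, 0.3]
gripper_width: -0.0001
grasp_force: 0.0
t: 4.8
ee_pos: [0.5628, -0.0511, 0.0673]
tool_rot: [0.001, 0.097, 0.995, 0.001]
wrist_force: [-6.1, 1.7, 21.0]
gripper_width: 0.0003
grasp_force: 10.0
```

```bash
python3 -m inch '[[[0,0,-0.07,0,0,0,0],[0,0,-0.1,0,0,0,0],[0.103,-0.145,-0.1,0,0,0,0],[0.103,-0.145,-0.1,0,0,0,0],[0.103,-0.145,-0.1,0,0,0,0],[0.103,-0.145,-0.1,0,0,0,0]]]'
python3 -m inch '[[[0,0,0.04,0,0,0,0],[0,0,0.055,0,0,0,0],[0,0,0.065,0,0,0,0],[0,0,0.075,0,0,0,0],[0,0,0.08,0,0,0,0],[0,0,0.085,0,0,0,0],[0,0,0.09,0,0,0,0],[0,0,0.094,0,0,0,0],[0,0,0.097,0,0,0,0],[0,0,0.1,0,0,0,0],[0,0,0.1,0,0,0,0]]]'
```

```text
t: 5.4
ee_pos: [0.4829, -0.126, 0.1239]
tool_rot: [-0.0, 0.099, 0.995, 0.0]
wrist_force: [0.8, 0.5, -0.4]
gripper_width: -0.0005
grasp_force: 0.0
t: 6.5
ee_pos: [0.4849, -0.125, 0.0672]
tool_rot: [0.0, 0.097, 0.995, 0.001]
wrist_force: [-10.3, -0.8, 25.2]
gripper_width: 0.0002
grasp_force: 12.8
```

```bash
python3 -m inch '[[[0,0,-0.07,0,0,0,0],[0,0,-0.1,0,0,0,0],[0.104,0.145,-0.1,0,0,0,0],[0.104,0.145,-0.1,0,0,0,0],[0.104,0.145,-0.1,0,0,0,0],[0.104,0.145,-0.1,0,0,0,0]]]'
python3 -m inch '[[[0,0,0.04,0,0,0,0],[0,0,0.055,0,0,0,0],[0,0,0.065,0,0,0,0],[0,0,0.075,0,0,0,0],[0,0,0.08,0,0,0,0],[0,0,0.085,0,0,0,0],[0,0,0.09,0,0,0,0],[0,0,0.094,0,0,0,0],[0,0,0.097,0,0,0,0],[0,0,0.1,0,0,0,0],[0,0,0.1,0,0,0,0]]]'
```

```text
t: 7.1
ee_pos: [0.4395, -0.0254, 0.124]
tool_rot: [0.0, 0.095, 0.995, 0.0]
wrist_force: [0.5, -0.8, -0.1]
gripper_width: 0.0003
grasp_force: 0.0
t: 8.2
ee_pos: [0.4403, -0.0272, 0.0672]
tool_rot: [-0.0, 0.097, 0.995, 0.001]
wrist_force: [-11.1, -0.9, 28.8]
gripper_width: 0.0001
grasp_force: 14.7
```

All four wings reached the hard stop. I'll retreat to the left above the counter and look.

```bash
python3 -m inch '[[[0,0,-0.08,0,0,0,0],[0,0,-0.16,0,0,0,0],[0,0,-0.24,0,0,0,0],[0,0.08,-0.27,0,0,0,0],[0,0.16,-0.27,0,0,0,0],[0,0.24,-0.27,0,0,0,0],[0,0.32,-0.27,0,0,0,0],[0,0.4,-0.27,0,0,0,0],[0,0.48,-0.27,0,0,0,0],[0,0.56,-0.27,0,0,0,0],[0,0.62,-0.27,0,0,0,0],[0,0.65,-0.27,0,0,0,0]]]'
python3 - <<'E'
from h import *
from station import ctrl
for n in("scene","top"):
    s=ctrl.snapshot(n);np.savez(f"pics/{n}1.npz",**s)
t=ld("top1")[0];s=ld("scene1")[0]
f=lambda i:cv2.resize(i,(400,500) if 0 else (390,300),interpolation=cv2.INTER_CUBIC)
a=np.hstack([f(t[195:280,240:350]),f(s[185:275,225:342])])
b=np.hstack([f(t),f(s)]);cv2.imwrite("pics/end.png",np.vstack([a,b]))
E
```

```text
t: 9.4
ee_pos: [0.5143, 0.3601, 0.2251]
tool_rot: [-0.0, 0.095, 0.995, 0.001]
wrist_force: [-0.7, -0.2, 0.0]
gripper_width: 0.0003
grasp_force: 0.0
```

View pics/end.png

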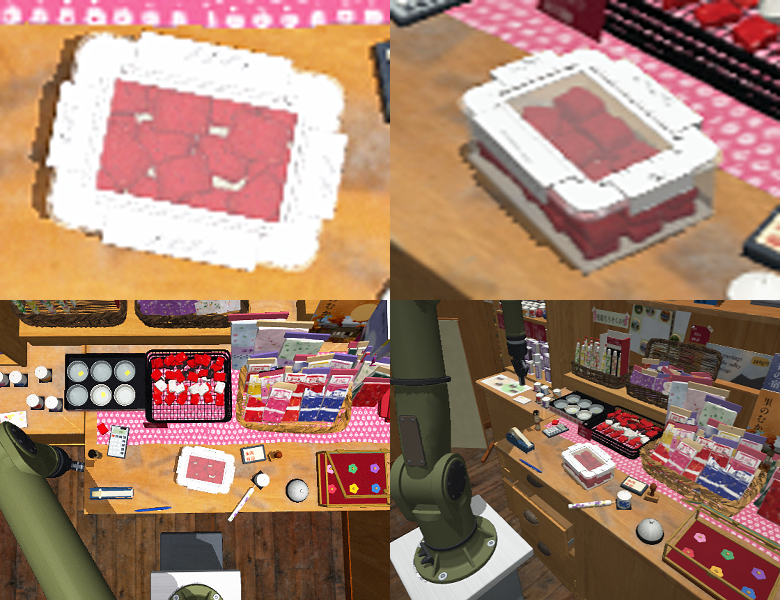

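The picture shows all four wings lying flush with the frame. The box is in place, the bystanders are untouched, and the hand is well clear. Handing in.

```bash
python3 -m inch '[[[0,0,0,0,0,0,0],[0,0,0,0,0,0,0]]]'; python3 -c "
from station import ctrl
print(ctrl.hand_in())"
```

```text
t: 9.7
ee_pos: [0.5157, 0.3537, 0.226]
tool_rot: [0.0, 0.098, 0.995, -0.0]
wrist_force: [0.3, -0.7, -0.0]
gripper_width: 0.0002
grasp_force: 0.0
the job is handed in; nothing more can be done
None
```

I pressed all four clip wings down to their hard stop, and the last picture shows them flush with the lid frame, the box in place, nothing around it moved and the hand clear; I handed the job in at about 10 s, but no verdict came back.

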